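# Prop the hood of the glassware drying case open

### The job

The hood of the grey glassware drying case is only held up by its stiff hinge. Take the prop rod that lies across the front of the case by its wooden handle, swing it up until it stands upright at its stop under the hood, let go of it, and then push the hood down onto it until the rod's tip sits fully home in the pocket under the hood and holds the hood open. Do not let the hood drop further than that.

Things in the scene. Friction and masses are not known exactly. Their poses are not given: they have to be found in the camera images.
- case: Open grey sheet-metal drying case, fixed on the worktop, 160 mm deep (its x), 200 mm wide (its y), rim 85 mm high, with a white hood and a steel prop rod on its front wall. Origin: centre of its underside, on the worktop. x points from front to back, z up. It stands turned: read its yaw. Hood hinge: along y at x +80, z 92 mm. Rod pivot: along x at x -96, y -65, z 55 mm.
- prop_rod (a joint): Angle of the prop rod, a 10 mm steel bar: 0 lying level along the case's front, pointing to case +y; pi/2 upright above its pivot; stop at 1.6 rad. It turns in a plane across the case (y, z). It has to be within about 0.1 rad of upright to enter the pocket. The pivot is stiff: the rod stays where it is left, and takes about 3 N at the handle to move.
- hood (a joint): Opening angle of the hood, a flat white sheet 218 mm (from hinge to free front edge) x 212 mm, 4 mm thick: 0 closed, 0.52 rad when it rests on the upright rod; starts 0.1 to 0.17 rad higher. The stiff hinge keeps it where it is left; it sinks when pushed down near its front edge with about 2 to 5 N, and then stops firmly on the rod.
- prop_handle (a point): Centre of the rod's plain wooden grip: a cylinder 16 mm in diameter, 52 mm long, its axis along the case's x, 65 mm in front of the rod, 90 mm from the pivot along the rod. So it runs on an arc of 90 mm radius about the pivot axis, at case x -161 mm; the round grip can turn between the fingers. Its frame turns with the rod: y along the rod from pivot to tip, x along the case's x.
- prop_tip (a point): The end of the prop rod: the far point of its 14 mm ball tip, 132 mm from the pivot, 187 mm above the worktop when the rod is upright. Axes as for prop_handle.
- hood_socket (a point): Centre of the roof of the dark steel pocket under the hood, 18 mm back from the hood's free edge, at case y -65 mm. Inside 26 mm in x and 44 mm in y; two side walls reach 10 mm below the roof, front and back are open. 187 mm above the worktop with the hood on the rod, 17 to 30 mm higher at the start. The hood's upper face is 16 to 18 mm above this point.

How it is judged:
By the outcome, as a careful person would: the job done as asked, in the order asked, and still so for the second after the job is handed in, with the robot touching nothing.
It also fails if it takes over 45 s, if anything falls off the work surface, if the arm or the gripper's body presses on something with over 40 N, if the wrist force passes 120 N, or if a joint passes its speed limit or range.

### The arm

A 6-joint arm with a two-finger parallel gripper is mounted at the origin on the work surface; the furniture and walls round the work are solid. World frame = base frame: x ahead of the robot, y to its left, z up, the work surface at z = 0. Lengths are in mm, angles in rad, forces in N, time in s.
With the tool pointing down it reaches from about 250 to 725 mm from the base axis. Payload 9.7 kg.
Tool frame: the origin (TCP) lies at the very end of the fingers, on their centre line; the grasp point (between the pads) lies 19 mm behind it; z points along the fingers, y is the line along which they close (so a half turn about z gives the same grasp; the last joint's range is limited). The gripper opens to 85 mm and grips with 20 to 120 N. Pads are 22 mm wide; open, the fingers measure 114 mm over their backs; the gripper's body (76 mm by 85 mm) begins 54 mm behind the grasp point. The pads swing forward as they close: fully open they stand 13 mm farther back than shut.
Start: joints at [1.24, 0.087, 0.176, 1.66, 0, 1.571], TCP at [178.637, 520.178, 195.984] pointing down, gripper open.
Joint ranges: [-3.13, 3.13], [-0.85, 1.81], [-1.15, 1.24], [-2.2, 2.28], [-1.44, 1.52], [-3.14, 3.14]. Speed limits (rad/s): [2.22, 2.22, 2.57, 3.14, 3.14, 3.14].

### API

Orientations are given as a unit quaternion [w, x, y, z].
In Python, from cell import arm gives the robot as it stands.
- The arm moves only by the tool carry_out, never from a script. Its argument "commands" is a list of rows, each a list of 5 numbers: the gripper command: -1 is shut, 1 is fully open, values between are in proportion, then the shift along the tool's x, y, z in cm, then the turn about the tool's z in rad. A call has 1 to 10 rows; each row is the pose to reach, as a shift and turn from the pose commanded when the call began, along the tool's axes at that moment; what a row does not reach only later rows make up. A row lasts 1/8 s, in which the tool goes at most 62.5 mm and 10.7 degrees, less where a joint would pass 70% of its speed; a pose out of reach is approached as far as the arm can. A call with a gripper value outside its range is refused whole. The fingers move at their own pace and stop on an object; "squeeze" is the grip in N (left out, the last holds). Time passes only in rows, so rows that repeat a pose let the fingers close. It gives the time, the measured TCP pose, the force, the opening and the grip force at its end, in the units of the state.
- arm.read_state(): the state, without advancing time (a new reading comes with each control period).
- arm.read_camera(name): name is "scene" or "side" or "wrist"; returns a dict with "img" (400x640x3 uint8, red, green, blue), "z_map" (400x640 float32, mm along the optical axis (not along the pixel's ray), 0 where there is no reading), "fx", "fy", "cx", "cy" (pixels), "T" (4x4, takes a point from camera to world coordinates). Camera axes: x right, y up, looking along -z (the intrinsics and any distortion apply to the point x, -y, -z); pixel columns grow to the right and rows downward; lengths in mm; the calibration is good to about 2 mm. The wrist camera is an equidistant fisheye: a pixel r from the principal point sees the ray r / f radians off the axis. A picture is of the moment at which its call begins.
- arm.close_job(): hands the job in; it is judged then, once.
Trained networks look in the newest picture that a camera, given by its name, has taken for a name from the list of things; names that differ only in an ending like _2 or _b are one class to them, and where a whole thing is asked for, a point or a joint stands for the part that bears it (a point fixed in the world has none). Each returns a list of dicts, best first, with "confidence" (0 to 1); they miss things now and then, are a little off and sometimes report something else, mostly with a low value. They report only what shows in the picture. A call takes as long as a camera call.
- arm.boxes_of(camera, thing): "at" ([row, column] in pixels, amid what is visible of it).
- arm.regions_of(camera, thing): "region" (400x640 bool, what is visible of it) and "at" ([row, column] in pixels, amid what is visible of it).
The state is a dict: "time": time; "joint_pos": joint angles; "qvel": joint speeds; "tau": joint torques, N m; "tool_pos": TCP position; "eef_rot": TCP orientation; "force": force on the tool from outside, world axes, zero at the start; "torque": the same for the moment, N m; "finger_gap": opening from 0.0 (shut) to 1.0 (fully open); "finger_force": force on a finger pad.
Only numpy, scipy, OpenCV 4.12 (cv2) and the standard library are available. Lean on these libraries where they do the work, as an engineer would, in place of code of your own. Each camera call takes 0.05 s, during which the arm holds its last target. There are 200 camera calls.

## Working session

There is one attempt and no reset: what is moved stays moved. The work goes in short steps, Python scripts to look and compute and a tool call to move; the robot and the scene stay as the last step left them, time stands still between calls to the robot, and variables do not carry over. Pictures are saved under pics/ and viewed, at most 10 in all, crops included, and the job is handed in when it is done.

Besides the shell and the picture viewer there is one more tool, called after "Call:" as name(argument=value, ...), one argument or row to a line, values as JSON. carry_out: Moves the arm, as the interface text tells. Its arguments: {"type":"object","properties":{"commands":{"type":"array"},"squeeze":{"type":"number"}},"required":["commands"]}

```bash
mkdir -p pics; cat > h.py <<'E'
import numpy as np,cv2
from cell import arm
def pts(c):
    v,u=np.mgrid[0:400,0:640]; z=c["z_map"]
    P=np.stack([(u-c["cx"])/c["fx"]*z,-(v-c["cy"])/c["fy"]*z,-z],-1)
    T=np.array(c["T"]); return P@T[:3,:3].T+T[:3,3]
E
python3 - <<'E'
from h import *
s=arm.read_state();print(s["tool_pos"],s["eef_rot"])
ims=[]
for n in ["scene","side"]:
    c=arm.read_camera(n);ims.append(c["img"]);P=pts(c);np.save(n+".npy",P);print(n,np.array(c["T"])[:3,3])
    for t in ["case","hood","prop_rod","prop_handle","prop_tip","hood_socket"]:
        for d in arm.regions_of(n,t)[:2]:
            r=d["region"]&(c["z_map"]>0);np.save(f"{n}_{t}.npy",r) if d["confidence"]>.3 else 0
            print(t,round(d["confidence"],2),np.round(d["at"]),r.sum(),np.round(np.median(P[r],0)) if r.sum() else None)
for n,i in zip("ab",ims): cv2.imwrite(f"pics/{n}.png",i[:,:,::-1])
E
```

```text
[178.56568694 519.91726061 195.29910391] [-1.02499710e-04  1.64664588e-01  9.86349409e-01 -6.37334521e-04]
scene [  99.5560851  -273.05802613  558.65643434]
case 0.72 [203. 310.] 9140 [476. 350.  68.]
hood 0.72 [165. 307.] 2294 [482. 327. 195.]
prop_rod 0.96 [232. 327.] 519 [441. 259.  73.]
prop_handle 0.59 [234. 326.] 663 [443. 261.  71.]
prop_handle 0.39 [203. 307.] 8887 [474. 350.  68.]
prop_tip 0.96 [230. 325.] 554 [440. 259.  73.]
hood_socket 0.62 [164. 310.] 2354 [482. 329. 192.]
hood_socket 0.25 [229. 327.] 451 [438. 258.  73.]
side [ 855.06734446 -313.33841364  514.16989478]
case 0.7 [198. 324.] 9205 [481. 344.  70.]
hood 0.82 [153. 320.] 2332 [483. 322. 197.]
prop_rod 0.67 [216. 284.] 553 [444. 259.  72.]
prop_handle 0.6 [215. 285.] 597 [445. 259.  72.]
prop_tip 0.68 [218. 284.] 507 [445. 258.  73.]
hood_socket 0.63 [158. 320.] 2327 [482. 323. 196.]
```

```bash
python3 - <<'E'
from h import *
a=[cv2.resize(cv2.imread(f"pics/{n}.png")[90:290,200:440],None,fx=1.66*2,fy=1.66*2,interpolation=cv2.INTER_CUBIC)[:, :] for n in "ab"]
a=[cv2.resize(x,(400,333)) for x in a]
cv2.imwrite("pics/ab.png",np.hstack(a))
for n in ["scene","side"]:
    P=np.load(n+".npy"); r=np.load(n+"_hood.npy"); q=P[r]
    q=q[(q[:,2]>150)&(q[:,2]<300)]
    # ransac plane
    m=q.mean(0)
    for k in range(8):
        n_=np.linalg.svd(q-m,full_matrices=False)[2][2]; d=(q-m)@n_; k2=np.abs(d)<max(3,1.5*np.median(abs(d)));m=q[k2].mean(0); q=q[k2]
    n_*=np.sign(n_[2]);print(n,"hood n",n_,"tilt",np.arccos(n_[2]),"up dir yaw",np.arctan2(-n_[1],-n_[0]),len(q),q.min(0),q.max(0))
    h=np.float32(q[:,:2]);print(cv2.minAreaRect(h),cv2.boxPoints(cv2.minAreaRect(h)))
    w=P.reshape(-1,3)
    # handle points and front face
    r=np.load(n+"_prop_handle.npy") if n=="side" else np.load(n+"_prop_rod.npy")
    q=P[r];print(np.percentile(q,[5,50,95],axis=0).round())
E
```

```text
scene hood n [0.08621845 0.62340455 0.77713136] tilt 0.6807016135671712 up dir yaw -1.7082270822534458 1020 [364.15644636 263.54050283 150.12733666] [583.95458702 392.17769389 239.72502099]
((475.49310302734375, 327.6020812988281), (107.82203674316406, 212.37086486816406), 82.66706085205078) [[363.29523 287.68494]
 [573.92914 260.57904]
 [587.691   367.51923]
 [377.05707 394.62512]]
[[418. 183.  55.]
 [441. 259.  73.]
 [527. 280.  79.]]
side hood n [0.08778588 0.62564196 0.77515532] tilt 0.6838354192126003 up dir yaw -1.7101995265606058 838 [364.57836876 261.78988206 150.07454886] [587.47687054 394.15600167 240.60623847]
((476.333251953125, 327.7505187988281), (109.33522033691406, 212.779052734375), 82.46807861328125) [[363.69592 287.49994]
 [574.6391  259.6092 ]
 [588.9706  368.0011 ]
 [378.0274  395.89185]]
[[413. 182.  54.]
 [445. 259.  72.]
 [534. 285.  79.]]
```

View pics/ab.png

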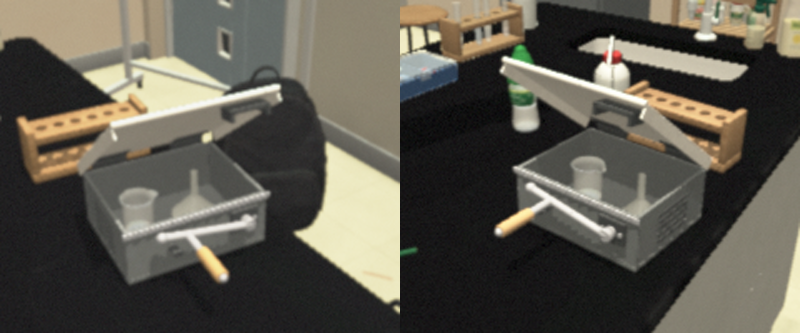

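The scene picture shows the hood raised. The rod's pivot is at the right end of the front (crop 250,222), and the handle points toward the camera (crop 210,262). This matches case yaw ≈ 1.44. Next I'll refine the handle and rim measurements.

```bash
cat >> h.py <<'E'
yaw=1.442
ex=np.array([np.cos(yaw),np.sin(yaw)]);ey=np.array([-ex[1],ex[0]])
O=np.array([480.2,362.2])
def tocase(p): d=np.asarray(p)[...,:2]-O; return np.stack([d@ex,d@ey,np.asarray(p)[...,2]],-1)
def toworld(x,y,z): return np.r_[O+x*ex+y*ey,z]
def plan(*tgt): # targets (world xyz) -> shifts cm along tool axes from current
    from scipy.spatial.transform import Rotation as R
    s=arm.read_state();q=s["eef_rot"];r=R.from_quat([q[1],q[2],q[3],q[0]]).as_matrix()
    for t in tgt: print(np.round(r.T@(np.array(t)-s["tool_pos"])/10,2))
    ty=np.arctan2(r[1,1],r[0,1]);print("pos",s["tool_pos"].round(1),"turn",((ty-(yaw-np.pi/2))+np.pi/2)%np.pi-np.pi/2, "force",np.round(s["force"],1),"gap",s["finger_gap"],s["finger_force"],"t",s["time"],"q6",s["joint_pos"][5])
E
python3 - <<'E'
from h import *
for n,f in [("scene","a"),("side","b")]:
    P=np.load(n+".npy");im=cv2.imread(f"pics/{f}.png").astype(int);C=tocase(P)
    near=(abs(C[...,0]+140)<80)&(abs(C[...,1])<130)&(C[...,2]>20)&(C[...,2]<130)
    w=near&(im[...,2]-im[...,0]>50)
    print(n,"wood",w.sum(),np.percentile(C[w],[3,50,97],axis=0).round())
    rod=near&(C[...,0]<-86)&(C[...,0]>-110)&~w;print("rod",rod.sum(),np.percentile(C[rod],[3,50,97],axis=0).round())
    box=(abs(C[...,0])<120)&(abs(C[...,1])<130)&(C[...,2]>15)&(C[...,2]<92)
    print("box",np.percentile(C[box],[1,99],axis=0).round())
    fw=(abs(C[...,0]+80)<10)&(abs(C[...,1])<130)&(C[...,2]>20)&(C[...,2]<83)
    print("front",fw.sum(),np.median(C[fw],0),np.polyfit(C[fw][:,1],C[fw][:,0],1),np.percentile(C[fw][:,1],[1,99]))
plan(toworld(-166,25,300),toworld(-166,25,36))
E
```

```text
scene wood 171 [[-185.   18.   68.]
 [-162.   27.   76.]
 [-135.   31.   79.]]
rod 365 [[-105.  -70.   50.]
 [ -98.    8.   67.]
 [ -88.   62.   80.]]
box [[-101.  -98.   16.]
 [  80.  101.   87.]]
front 1512 [-78.65541634  14.86811248  53.5926317 ] [ 9.70307069e-03 -7.92254009e+01] [-98.01287885  99.64933934]
side wood 159 [[-185.   15.   70.]
 [-162.   19.   76.]
 [-137.   28.   79.]]
rod 350 [[-104.  -72.   52.]
 [ -97.  -12.   67.]
 [ -87.   57.   81.]]
box [[-100. -101.   16.]
 [  80.   98.   88.]]
front 1364 [-78.45118576 -22.22414738  54.30769059] [ 4.93919446e-03 -7.89228259e+01] [-100.0509511    98.02462451]
[-34.53 -21.91 -10.4 ]
[-34.53 -21.91  16.  ]
pos [178.6 520.2 196. ] turn 1.3687848302203656 force [ 0.9  0.2 -0.5] gap 1.0001970643044833 0.0 t 0.7 q6 1.5708104503589728
```

Call:
carry_out(
  commands=[
    [1,0,0,-8,0],
    [1,0,0,-10.4,0.2],
    [1,-34.5,-21.9,-10.4,1.37],
    [1,-34.5,-21.9,-10.4,1.37],
    [1,-34.5,-21.9,-10.4,1.37],
    [1,-34.5,-21.9,-10.4,1.37],
    [1,-34.5,-21.9,-10.4,1.37],
    [1,-34.5,-21.9,-10.4,1.37],
    [1,-34.5,-21.9,-10.4,1.37],
    [1,-34.5,-21.9,-10.4,1.37],
  ],
  squeeze=30,
)

```text
time: 1.95
tool_pos: [434.9, 199.2, 299.8]
eef_rot: [0.0, 0.753, 0.658, -0.0]
force: [-0.6, 0.9, 0.4]
finger_gap: 1.001
finger_force: 0.0
```

```bash
python3 - <<'E'
from h import *
c=arm.read_camera("wrist")
cv2.imwrite("pics/w1.png",c["img"][:,:,::-1])
plan(toworld(-166,23.5,130),toworld(-166,23.5,52))
E
```

```text
[ 0.05  0.14 16.99]
[ 0.05  0.14 24.79]
pos [434.2 200.3 299.9] turn -0.0030879365332672215 force [ 0.1  0.5 -0.3] gap 1.0013940535613133 0.0 t 2.0 q6 2.1346951374964487
```

View pics/w1.png

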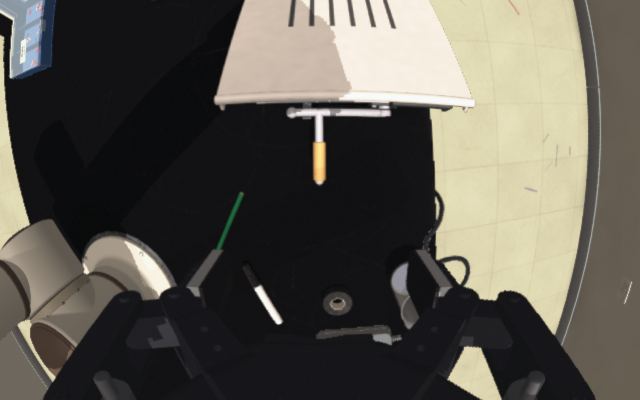

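```bash
python3 - <<'E'
from h import *
c=arm.read_camera("wrist");T=np.array(c["T"]);print(T.round(2)); print(tocase(T[:3,3]), tocase(arm.read_state()["tool_pos"]))
E
```

```text
[[ 9.9000e-01  1.3000e-01  4.0000e-02  4.4441e+02]
 [-1.3000e-01  9.5000e-01  2.7000e-01  2.6914e+02]
 [-0.0000e+00 -2.8000e-01  9.6000e-01  4.7729e+02]
 [ 0.0000e+00  0.0000e+00  0.0000e+00  1.0000e+00]]
[-96.88856972  23.5434804  477.29046735] [-165.87873861   25.33790429  300.00984035]
```

The wrist view shows the handle centred between the fingers (319,162). However, the camera housing leans 69 mm toward the hood, so I'll take the half-turned grasp to keep it clear.

Call:
carry_out(
  commands=[
    [1,0,0,0,-1.6],
    [1,0,0,0,-1.6],
    [1,0,0,0,-1.6],
    [1,0,0,0,-1.6],
    [1,0,0,0,-1.6],
    [1,0,0,0,-1.6],
    [1,0,0,0,-1.6],
    [1,0,0,0,-1.6],
    [1,0,0,0,-1.6],
    [1,0,0,0,-1.6],
  ],
)

```text
time: 3.3
tool_pos: [433.2, 202.0, 300.2]
eef_rot: [0.0, 0.05, 0.999, 0.0]
force: [0.4, 0.1, -0.1]
finger_gap: 0.999
finger_force: 0.0
```

Call:
carry_out(
  commands=[
    [1,0,0,0,-1.54],
    [1,0,0,0,-1.54],
    [1,0,0,0,-1.54],
    [1,0,0,0,-1.54],
    [1,0,0,0,-1.54],
    [1,0,0,0,-1.54],
    [1,0,0,0,-1.54],
    [1,0,0,14,-1.54],
    [1,0,0,17,-1.54],
    [1,0,0,17,-1.54],
  ],
)

```text
time: 4.55
tool_pos: [432.6, 201.3, 127.3]
eef_rot: [-0.001, -0.659, 0.752, 0.0]
force: [1.4, 0.0, 0.6]
finger_gap: 1.001
finger_force: 0.0
```

```bash
python3 - <<'E'
from h import *
plan(toworld(-166,23.5,52))
E
```

```text
[ 0.02 -0.31  7.53]
pos [432.6 201.3 127.3] turn -0.003649995494047431 force [1.4 0.  0.6] gap 1.0009945478121678 0.0 t 4.55 q6 -1.0029795355663103
```

Call:
carry_out(
  commands=[
    [1,0,-0.3,4,0],
    [1,0,-0.3,7.6,0],
    [1,0,-0.3,7.6,0],
    [-1,0,-0.3,7.6,0],
    [-1,0,-0.3,7.6,0],
    [-1,0,-0.3,7.6,0],
    [-1,0,-0.3,7.6,0],
    [-1,0,-0.3,7.6,0],
    [-1,0,-0.3,7.6,0],
  ],
  squeeze=40,
)

```text
time: 5.68
tool_pos: [436.8, 200.6, 54.0]
eef_rot: [-0.0, -0.659, 0.752, 0.0]
force: [0.2, 0.6, -0.2]
finger_gap: -0.002
finger_force: 0.0
```

```bash
python3 - <<'E'
from h import *
s=arm.read_state();p=tocase(s["tool_pos"]);print(p)
c=arm.read_camera("side");cv2.imwrite("pics/s2.png",cv2.resize(c["img"][80:300,180:460,::-1],None,fx=2.5,fy=2.5))
a0=np.arctan2(p[2]+19-55,p[1]+65);print("a0",a0,np.hypot(p[2]+19-55,p[1]+65))
plan(*[toworld(p[0],-65+90*np.cos(a),55+90*np.sin(a)-19) for a in np.linspace(a0,1.6,11)[1:]])
E
```

```text
[-165.88045542   22.30249927   53.99832333]
a0 0.20331199981143047 89.1384654464476
[-0.   -0.26 -1.23]
[-0.   -0.76 -2.38]
[-0.   -1.42 -3.45]
[-0.01 -2.22 -4.42]
[-0.01 -3.15 -5.27]
[-0.01 -4.19 -5.97]
[-0.01 -5.31 -6.53]
[-0.02 -6.5  -6.93]
[-0.02 -7.74 -7.15]
[-0.02 -9.   -7.2 ]
pos [436.7 200.6  53.9] turn -0.002821656617313373 force [-1.2 -0.1  0.2] gap 0.002030895311829988 0.0 t 5.725 q6 -1.0086682326842102
```

View pics/s2.png

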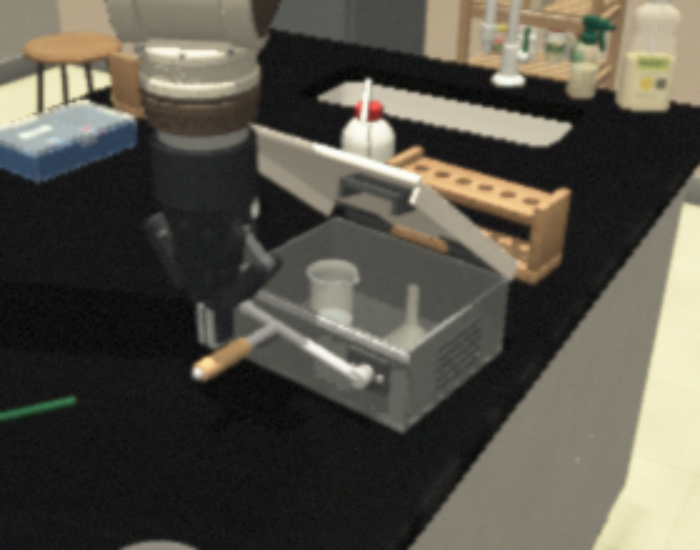

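The fingers closed empty (gap 0). In the picture the handle (220,355) sits in front of the fingertips. I'll measure again.

```bash
python3 - <<'E'
from h import *
for n in ["scene","side"]:
    c=arm.read_camera(n);P=pts(c);im=c["img"].astype(int);C=tocase(P)
    near=(abs(C[...,0]+150)<60)&(abs(C[...,1])<130)&(C[...,2]>15)&(C[...,2]<150)
    w=near&(im[...,0]-im[...,2]>50)
    print(n,"wood",w.sum(),np.percentile(C[w],[3,50,97],axis=0).round())
    v,u=np.nonzero(w)
    for lo in range(-190,-130,10):
        k=w&(C[...,0]>=lo)&(C[...,0]<lo+10)
        if k.sum()>3: print(lo,k.sum(),np.percentile(C[k],[5,50,95],axis=0)[:,1:].round().tolist())
    d=near&(im.max(-1)<75)&(C[...,2]<85)&(C[...,0]<-130);print("dark",d.sum(),np.percentile(C[d],[3,50,97],axis=0).round() if d.sum() else 0)
E
cat > /dev/null
```

```text
scene wood 147 [[-185.   19.   69.]
 [-166.   28.   76.]
 [-136.   31.   79.]]
-190 27 [[18.0, 69.0], [26.0, 76.0], [31.0, 78.0]]
-180 35 [[19.0, 71.0], [27.0, 76.0], [31.0, 78.0]]
-170 31 [[20.0, 69.0], [27.0, 76.0], [31.0, 78.0]]
-160 22 [[24.0, 69.0], [29.0, 76.0], [31.0, 79.0]]
-150 20 [[24.0, 70.0], [29.0, 75.0], [31.0, 78.0]]
-140 12 [[24.0, 72.0], [29.0, 75.0], [32.0, 77.0]]
dark 0 0
side wood 147 [[-185.   15.   71.]
 [-164.   19.   77.]
 [-137.   27.   79.]]
-190 27 [[16.0, 70.0], [20.0, 76.0], [27.0, 79.0]]
-180 30 [[16.0, 71.0], [18.0, 77.0], [26.0, 79.0]]
-170 28 [[15.0, 72.0], [19.0, 77.0], [26.0, 79.0]]
-160 27 [[16.0, 71.0], [19.0, 76.0], [26.0, 79.0]]
-150 24 [[16.0, 71.0], [18.0, 77.0], [26.0, 79.0]]
-140 11 [[17.0, 73.0], [20.0, 78.0], [26.0, 79.0]]
dark 0 0
```

```bash
python3 - <<'E'
from h import *
for n in ["scene","side"]:
    c=arm.read_camera(n);P=pts(c);C=tocase(P);im=c["img"]
    if n=="scene": cv2.imwrite("pics/s3.png",cv2.resize(im[130:290,230:430,::-1],None,fx=3,fy=3))
    for z in range(30,220,15):
        k=(C[...,2]>=z)&(C[...,2]<z+15)&(C[...,0]<-112)&(C[...,0]>-300)&(abs(C[...,1])<150)
        if k.sum()>4: print(n,z,k.sum(),np.percentile(C[k],[5,50,95],axis=0)[:,:2].round().tolist())
E
```

```text
scene 60 102 [[-190.0, 21.0], [-162.0, 29.0], [-116.0, 31.0]]
scene 75 106 [[-184.0, 19.0], [-164.0, 25.0], [-122.0, 30.0]]
scene 90 67 [[-179.0, 12.0], [-176.0, 26.0], [-165.0, 35.0]]
scene 105 100 [[-178.0, 11.0], [-175.0, 28.0], [-162.0, 36.0]]
scene 120 93 [[-179.0, 10.0], [-177.0, 24.0], [-171.0, 36.0]]
scene 135 269 [[-180.0, -12.0], [-178.0, 25.0], [-159.0, 54.0]]
scene 150 278 [[-184.0, -20.0], [-179.0, 18.0], [-160.0, 65.0]]
scene 165 359 [[-185.0, -30.0], [-179.0, 21.0], [-169.0, 79.0]]
scene 180 456 [[-187.0, -31.0], [-177.0, 37.0], [-162.0, 80.0]]
scene 195 282 [[-184.0, -12.0], [-178.0, 40.0], [-162.0, 62.0]]
scene 210 165 [[-204.0, 5.0], [-191.0, 49.0], [-163.0, 60.0]]
side 60 112 [[-190.0, 16.0], [-160.0, 18.0], [-117.0, 22.0]]
side 75 115 [[-185.0, 18.0], [-159.0, 22.0], [-124.0, 27.0]]
side 90 63 [[-178.0, 9.0], [-175.0, 16.0], [-161.0, 29.0]]
side 105 100 [[-179.0, 8.0], [-174.0, 14.0], [-162.0, 35.0]]
side 120 74 [[-180.0, 8.0], [-177.0, 16.0], [-166.0, 30.0]]
side 135 207 [[-180.0, -13.0], [-178.0, 16.0], [-159.0, 51.0]]
side 150 260 [[-184.0, -25.0], [-178.0, 9.0], [-157.0, 62.0]]
side 165 328 [[-184.0, -38.0], [-179.0, 12.0], [-165.0, 74.0]]
side 180 359 [[-187.0, -38.0], [-177.0, 2.0], [-163.0, 73.0]]
side 195 267 [[-185.0, -19.0], [-178.0, 3.0], [-162.0, 50.0]]
side 210 169 [[-204.0, -15.0], [-178.0, -10.0], [-160.0, 23.0]]
```

View pics/s3.png

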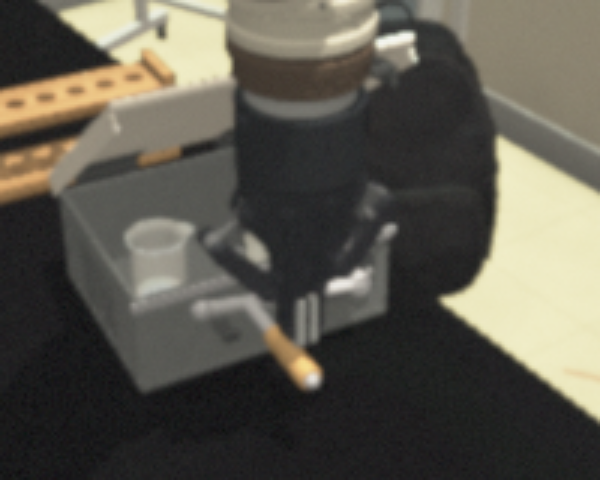

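```bash
python3 - <<'E'
from h import *
for n in ["scene","side"]:
    P=np.load(n+".npy")
    k=(np.hypot(P[...,0]-178,P[...,1]-520)<75)&(P[...,2]>100)&(P[...,2]<330)
    print(n,"start finger low z",k.sum(),np.percentile(P[k][:,2],[0,1,3,10]) if k.sum() else 0)
    c=arm.read_camera(n);C=tocase(pts(c));im=c["img"].astype(int)
    k=(C[...,0]>-182)&(C[...,0]<-148)&(abs(C[...,1]-22)<25)&(C[...,2]>40)&(C[...,2]<140)&(im[...,0]-im[...,2]<25)
    print(np.percentile(C[k][:,2],[0,1,3,10,30]));
    v,u=np.nonzero(k); o=np.argsort(C[k][:,2])[:14]
    for i in o: print(v[i],u[i],C[v[i],u[i]].round(),im[v[i],u[i]])
print({k:np.round(v,2) for k,v in arm.read_state().items()})
c=arm.read_camera("wrist");cv2.imwrite("pics/w2.png",c["img"][:,:,::-1])
E
```

```text
scene start finger low z 1574 [100.03260388 100.94076977 103.57007723 114.50076781]
[ 91.17542787  93.25033816  95.68802514 100.45712939 109.80190484]
243 327 [-169.   28.   91.] [97 89 76]
244 332 [-177.   22.   92.] [73 72 68]
244 328 [-174.   29.   93.] [122 114 102]
243 335 [-178.   16.   93.] [92 91 88]
244 331 [-178.   25.   94.] [106 104 100]
244 330 [-178.   27.   95.] [126 124 117]
243 334 [-179.   19.   95.] [106 106 100]
243 328 [-174.   29.   95.] [103 101  95]
242 328 [-171.   28.   95.] [89 87 83]
242 334 [-177.   18.   96.] [130 129 121]
244 329 [-178.   29.   96.] [123 118 111]
243 333 [-179.   21.   96.] [94 94 89]
243 331 [-178.   25.   96.] [122 122 114]
242 335 [-179.   17.   96.] [115 114 108]
side start finger low z 1007 [100.88933832 129.69595728 135.55564196 248.33986074]
[ 90.53804326  91.62653614  93.75698306  99.12262708 107.97338828]
218 268 [-169.   16.   91.] [79 74 65]
216 271 [-160.   16.   91.] [78 73 65]
216 270 [-162.   18.   91.] [60 61 56]
218 267 [-171.   17.   92.] [91 89 82]
217 269 [-166.   16.   92.] [80 79 71]
218 266 [-173.   18.   92.] [109 108 101]
215 272 [-158.   16.   92.] [68 69 64]
219 266 [-176.   15.   93.] [85 81 72]
216 260 [-177.   30.   94.] [102 100  93]
218 265 [-176.   17.   94.] [116 112 105]
218 264 [-177.   19.   94.] [105 103  97]
217 262 [-178.   23.   95.] [75 74 69]
217 267 [-172.   16.   95.] [77 77 71]
216 262 [-176.   25.   95.] [90 89 84]
{'time': np.float64(6.02), 'joint_pos': array([ 0.43, -0.09, -0.27,  1.39, -0.  , -1.01]), 'qvel': array([-0.,  0., -0.,  0., -0.,  0.]), 'tau': array([ -0.  , -41.33,  46.76,   0.  ,  -0.  ,   0.  ]), 'tool_pos': array([436.74, 200.59,  53.97]), 'eef_rot': array([-0.  , -0.66,  0.75,  0.  ]), 'force': array([-0.27, -1.21, -0.23]), 'torque': array([-0.03, -0.03, -0.  ]), 'finger_force': np.float64(0.0), 'finger_gap': np.float64(-0.0)}
```

View pics/w2.png

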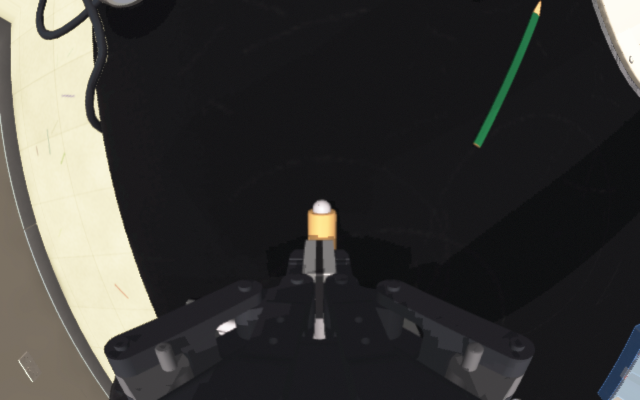

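The wrist view shows the shut fingertips (320,270) lined up with the handle but standing above it. Depth puts the true tip at z≈91, so it is 37 mm higher than the reported TCP. I'll open, go 3.8 cm lower and grip.

Call:
carry_out(
  commands=[
    [1,0,0,0,0],
    [1,0,0,0,0],
    [1,0,0,0,0],
    [1,0,0,0,0],
    [1,0,0,0,0],
    [1,0,0,0,0],
    [1,0,0,2,0],
    [1,0,0,3.8,0],
    [1,0,0,3.8,0],
  ],
)

```text
time: 7.2
tool_pos: [435.7, 200.1, 14.4]
eef_rot: [-0.001, -0.659, 0.752, 0.0]
force: [0.4, 0.1, 0.4]
finger_gap: 0.999
finger_force: 0.0
```

Call:
carry_out(
  commands=[
    [-1,0,0,0,0],
    [-1,0,0,0,0],
    [-1,0,0,0,0],
    [-1,0,0,0,0],
    [-1,0,0,0,0],
    [-1,0,0,0,0],
  ],
  squeeze=40,
)

```text
time: 7.95
tool_pos: [435.2, 200.8, 15.8]
eef_rot: [-0.001, -0.659, 0.752, 0.001]
force: [-6.7, 2.3, 2.4]
finger_gap: 0.172
finger_force: 39.4
```

```bash
python3 - <<'E'
from h import *
s=arm.read_state();p=tocase(s["tool_pos"]);print(p)
a0=0.18
h0=np.array([23.5,71]); 
for a in np.linspace(a0,1.6,11)[1:]:
    d=np.array([-65+90*np.cos(a),55+90*np.sin(a)])-h0; print(np.round(d/10,2))
plan(toworld(p[0],p[1]-10,p[2]))
for n in ["scene","side"]:
    c=arm.read_camera(n);C=tocase(pts(c));im=c["img"].astype(int)
    w=(abs(C[...,0]+150)<60)&(abs(C[...,1])<130)&(C[...,2]>15)&(C[...,2]<150)&(im[...,0]-im[...,2]>50)
    print(n,"wood",w.sum(),np.percentile(C[w],[3,50,97],axis=0).round().tolist())
E
```

```text
[-165.80333352   23.88303685   15.83225296]
[-0.31  1.25]
[-0.8   2.43]
[-1.45  3.53]
[-2.25  4.52]
[-3.19  5.39]
[-4.23  6.12]
[-5.37  6.7 ]
[-6.58  7.11]
[-7.84  7.34]
[-9.11  7.4 ]
[-0. -1. -0.]
pos [435.2 200.8  15.8] turn -0.0021119025792009083 force [-6.7  2.3  2.4] gap 0.17168392350352227 39.3799352645874 t 7.95 q6 -1.0087365404601984
scene wood 67 [[-185.0, 16.0, 70.0], [-179.0, 25.0, 76.0], [-162.0, 32.0, 84.0]]
side wood 40 [[-186.0, 17.0, 69.0], [-181.0, 22.0, 76.0], [-172.0, 31.0, 79.0]]
```

Gripped. Now I'll swing along the arc.

Call:
carry_out(
  commands=[
    [-1,0,-0.3,-1.25,0],
    [-1,0,-0.8,-2.45,0],
    [-1,0,-1.45,-3.55,0],
    [-1,0,-2.25,-4.5,0],
    [-1,0,-3.2,-5.4,0],
    [-1,0,-4.25,-6.1,0],
    [-1,0,-5.35,-6.7,0],
    [-1,0,-6.6,-7.1,0],
    [-1,0,-7.85,-7.35,0],
    [-1,0,-8.7,-7.4,0],
  ],
)

```text
time: 9.3
tool_pos: [523.0, 189.8, 91.3]
eef_rot: [0.001, -0.659, 0.752, 0.001]
force: [-3.5, 3.7, -0.5]
finger_gap: 0.173
finger_force: 42.1
```

Call:
carry_out(
  commands=[
    [-1,0,-0.3,0,0],
    [-1,0,-0.3,0,0],
    [-1,0,-0.3,0,0],
  ],
)

```text
time: 9.68
tool_pos: [525.9, 189.3, 91.0]
eef_rot: [0.001, -0.659, 0.752, 0.0]
force: [-3.0, 2.2, 7.5]
finger_gap: 0.169
finger_force: 42.9
```

```bash
cat > rod.py <<'E'
from h import *
def look(n,save=None):
    c=arm.read_camera(n);C=tocase(pts(c));im=c["img"].astype(int)
    w=(abs(C[...,0]+150)<60)&(abs(C[...,1])<130)&(C[...,2]>15)&(C[...,2]<190)&(im[...,0]-im[...,2]>50)
    print(n,"wood",w.sum(),np.percentile(C[w],[3,50,97],axis=0).round().tolist() if w.sum() else 0)
    r=(C[...,0]<-88)&(C[...,0]>-108)&(abs(C[...,1]+65)<60)&(C[...,2]>60)&(C[...,2]<195)
    for z in range(60,195,15):
        k=r&(C[...,2]>=z)&(C[...,2]<z+15)
        if k.sum()>2: print(z,k.sum(),np.median(C[k],0).round(1))
    if save: cv2.imwrite(save,cv2.resize(c["img"][80:280,240:460,::-1],None,fx=3,fy=3))
E
python3 - <<'E'
from rod import *
plan(arm.read_state()["tool_pos"]);print(tocase(arm.read_state()["tool_pos"]))
look("side","pics/s4.png");look("scene")
E
```

```text
[0. 0. 0.]
pos [525.9 189.3  91. ] turn -0.002403170654898368 force [-3.   2.2  7.5] gap 0.16926887838399485 42.85206198692322 t 9.675 q6 -1.094636880045863
[-165.55117332  -67.52117978   91.03128262]
side wood 50 [[-186.0, -76.0, 146.0], [-182.0, -70.0, 152.0], [-172.0, -60.0, 155.0]]
60 39 [-97.4 -68.5  65.5]
75 30 [-97.4 -68.8  82.3]
90 33 [-97.4 -68.1  98.8]
105 31 [-97.5 -69.3 111.5]
120 33 [-97.5 -69.8 126.9]
135 25 [-96.9 -71.2 141.2]
180 10 [-94.7 -72.3 186.4]
scene wood 53 [[-186.0, -75.0, 145.0], [-180.0, -64.0, 152.0], [-170.0, -59.0, 156.0]]
60 33 [-97.9 -63.1  66.2]
75 27 [-97.2 -63.5  82.8]
90 27 [-98.  -64.   96.8]
105 30 [-97.4 -65.  112.2]
120 26 [-97.5 -63.4 126.7]
```

View pics/s4.png

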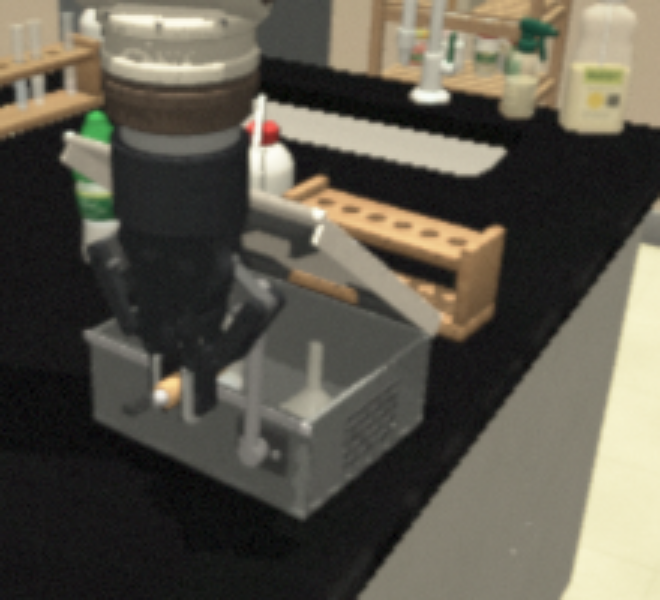

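The rod stands upright at its stop (side crop 258,400), with a lean of ≈0.03 rad. I'll release and rise straight up.

Call:
carry_out(
  commands=[
    [0.2,0,0,0,0],
    [0.6,0,0,0,0],
    [1,0,0,0,0],
    [1,0,0,0,0],
    [1,0,0,0,0],
    [1,0,0,0,0],
    [1,0,0,-2,0],
    [1,0,0,-5,0],
    [1,0,0,-10,0],
    [1,0,0,-15,0],
  ],
)

```text
time: 11.02
tool_pos: [525.7, 188.7, 241.4]
eef_rot: [-0.0, -0.659, 0.752, 0.0]
force: [0.7, 1.3, -0.2]
finger_gap: 1.001
finger_force: 0.0
```

```bash
python3 - <<'E'
from rod import *
look("side");look("scene")
plan(toworld(-92,-65,250),toworld(-92,-65,215-37),toworld(-92,-65,205-37))
E
```

```text
side wood 183 [[-185.0, -76.0, 146.0], [-163.0, -72.0, 152.0], [-137.0, -64.0, 155.0]]
60 39 [-97.1 -68.8  65.8]
75 32 [-97.5 -68.5  82.9]
90 34 [-97.6 -68.2  98.1]
105 31 [-97.8 -69.7 112.7]
120 34 [-97.8 -69.6 127. ]
135 33 [-98.  -71.5 144.9]
150 39 [-98.2 -69.8 156. ]
165 33 [-97.8 -70.5 171.7]
180 37 [-97.3 -71.1 184.5]
scene wood 167 [[-185.0, -72.0, 143.0], [-162.0, -63.0, 151.0], [-135.0, -60.0, 154.0]]
60 32 [-97.  -62.7  65.1]
75 29 [-97.9 -63.6  83. ]
90 27 [-97.9 -63.4  97.4]
105 28 [-98.4 -64.5 112.8]
120 31 [-97.3 -63.7 127.9]
135 26 [-98.6 -63.6 144.9]
150 38 [-98.2 -65.9 156.7]
165 32 [-97.7 -65.1 172.8]
180 30 [-97.3 -67.  184.3]
[-7.34  0.42 -0.39]
[-7.32  0.47  6.81]
[-7.31  0.47  7.81]
pos [527.4 189.3 245.8] turn -0.0028094731732153377 force [ 0.2  0.6 -0.5] gap 0.9960557709316156 0.0 t 11.125 q6 -1.094601638756004
```

Call:
carry_out(
  commands=[
    [-1,0,0,0,0],
    [-1,0,0,0,0],
    [-1,0,0,0,0],
    [-1,0,0,0,0],
    [-1,0,0,0,0],
    [-1,-5,0.4,0,0],
    [-1,-8.5,0.4,0,0],
    [-1,-8.5,0.4,0,0],
    [-1,-8.5,0.4,2.5,0],
    [-1,-8.5,0.4,2.5,0],
  ],
)

```text
time: 12.38
tool_pos: [532.5, 272.6, 213.5]
eef_rot: [-0.001, -0.659, 0.752, 0.0]
force: [-1.1, 0.2, -0.0]
finger_gap: 0.002
finger_force: 0.0
```

```bash
cat >> rod.py <<'E'
def gr():
    for n in ["scene","side"]:
        c=arm.read_camera(n);C=tocase(pts(c));im=c["img"].astype(int)
        k=(C[...,0]>-105)&(C[...,0]<-60)&(abs(C[...,1]+65)<18)&(C[...,2]>195)&(im.max(-1)<120)
        print(n,"tip low",np.percentile(C[k],[1,5,50,95],axis=0).round().tolist() if k.sum()>5 else k.sum())
        h=(im.min(-1)>110)&(abs(C[...,1]+0)<120)&(C[...,0]>-125)&(C[...,0]<60)&(C[...,2]>120)&(C[...,2]<245)&((abs(C[...,1]+65)>30)) &(abs(C[...,0]+97)>0)
        q=C[h]; f=q[q[:,2]>np.percentile(q[:,2],97)]; print("hood edge",f.mean(0).round(1), "ang by edge",np.arctan2(f[:,2].mean()-92,80-f[:,0].mean()).round(3))
    print(tocase(arm.read_state()["tool_pos"]).round(1))
E
python3 - <<'E'
from rod import *
gr();look("side","pics/s5.png")
E
```

```text
scene tip low [[-103.0, -82.0, 218.0], [-102.0, -79.0, 220.0], [-94.0, -63.0, 315.0], [-75.0, -48.0, 365.0]]
hood edge [-84.9  41.6 239.9] ang by edge 0.731
side tip low [[-103.0, -83.0, 219.0], [-102.0, -81.0, 221.0], [-94.0, -69.0, 319.0], [-75.0, -50.0, 367.0]]
hood edge [-84.5  21.3 240.6] ang by edge 0.735
[-81.8 -63.9 215.6]
side wood 184 [[-185.0, -76.0, 145.0], [-163.0, -72.0, 152.0], [-137.0, -64.0, 155.0]]
60 43 [-97.4 -68.6  64.4]
75 31 [-97.5 -68.1  83.1]
90 33 [-98.2 -68.9  98.2]
105 34 [-97.9 -69.6 112.4]
120 31 [-97.9 -70.1 127.9]
135 31 [-98.3 -71.1 144.4]
150 40 [-98.5 -70.  156. ]
165 33 [-98.1 -70.9 170.8]
180 39 [-97.8 -71.2 183.8]
```

View pics/s5.png

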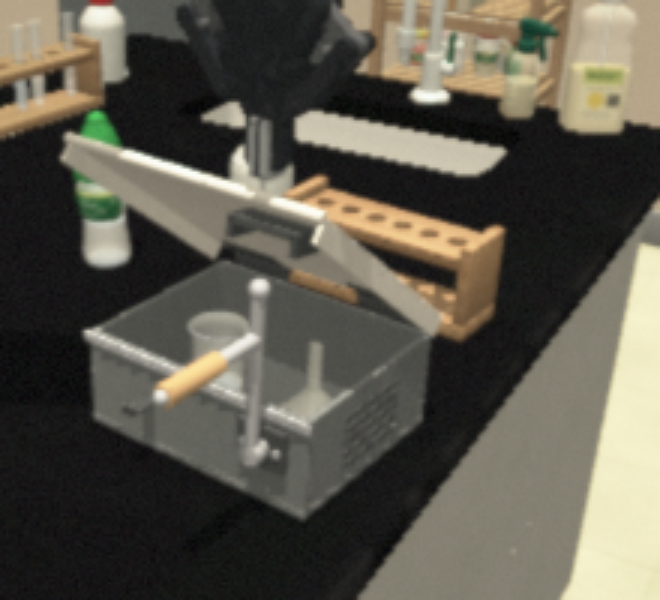

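The picture shows the rod upright under the pocket (258,285) and the fingertips above the hood behind its edge (262,185). Now I'll push down in small steps.

Call:
carry_out(
  commands=[
    [-1,0,0,0.6,0],
    [-1,0,0,1.2,0],
    [-1,0,0,1.6,0],
    [-1,0,0,2.0,0],
    [-1,0,0,2.4,0],
    [-1,0,0,2.8,0],
    [-1,0,0,3.2,0],
    [-1,0,0,3.2,0],
  ],
)

```text
time: 13.52
tool_pos: [533.1, 273.7, 182.4]
eef_rot: [-0.0, -0.659, 0.752, 0.0]
force: [-0.5, -0.1, -0.2]
finger_gap: -0.002
finger_force: 0.3
```

```bash
python3 - <<'E'
from rod import *
gr();plan()
E
```

```text
scene tip low [[-102.0, -83.0, 200.0], [-101.0, -80.0, 204.0], [-93.0, -63.0, 284.0], [-78.0, -48.0, 333.0]]
hood edge [-98.   19.8 223.3] ang by edge 0.636
side tip low [[-104.0, -83.0, 202.0], [-102.0, -81.0, 205.0], [-94.0, -70.0, 288.0], [-79.0, -50.0, 340.0]]
hood edge [-97.9  26.3 223.8] ang by edge 0.638
[-81.1 -63.8 182.6]
pos [533.  273.6 182.6] turn -0.0026893882066643116 force [ 0.4  1.1 -0.2] gap 0.0017479944460089812 0.16228963737376034 t 13.625 q6 -0.9651487118037368
```

Call:
carry_out(
  commands=[
    [-1,0,0,0.3,0],
    [-1,0,0,0.6,0],
    [-1,0,0,0.8,0],
    [-1,0,0,0.9,0],
  ],
)

```text
time: 14.12
tool_pos: [533.2, 273.5, 173.9]
eef_rot: [-0.0, -0.659, 0.752, -0.0]
force: [-0.2, 0.3, 3.4]
finger_gap: 0.001
finger_force: 1.4
```

Call:
carry_out(
  commands=[
    [-1,0,0,0.1,0],
    [-1,0,0,0.2,0],
  ],
)

```text
time: 14.38
tool_pos: [533.2, 273.5, 172.0]
eef_rot: [0.0, -0.659, 0.752, -0.0]
force: [0.5, -0.4, 3.9]
finger_gap: 0.002
finger_force: 1.4
```

Call:
carry_out(
  commands=[
    [-1,0,0,0.1,0],
    [-1,0,0,0.1,0],
  ],
)

```text
time: 14.62
tool_pos: [533.2, 273.6, 170.9]
eef_rot: [-0.0, -0.659, 0.752, -0.0]
force: [0.3, -0.1, 1.9]
finger_gap: 0.0
finger_force: 1.0
```

Call:
carry_out(
  commands=[
    [-1,0,0,0.1,0],
    [-1,0,0,0.2,0],
  ],
)

```text
time: 14.88
tool_pos: [533.2, 273.6, 169.0]
eef_rot: [0.0, -0.659, 0.752, -0.0]
force: [0.5, -0.1, 2.9]
finger_gap: 0.0
finger_force: 1.4
```

Call:
carry_out(
  commands=[
    [-1,0,0,0.1,0],
    [-1,0,0,0.1,0],
  ],
)

```text
time: 15.12
tool_pos: [533.2, 273.6, 167.9]
eef_rot: [-0.0, -0.659, 0.752, 0.0]
force: [0.6, -0.6, 2.7]
finger_gap: -0.005
finger_force: 0.9
```

```bash
python3 - <<'E'
from rod import *
gr();plan();look("scene")
E
```

```text
scene tip low [[-103.0, -82.0, 207.0], [-101.0, -79.0, 217.0], [-93.0, -63.0, 273.0], [-77.0, -48.0, 318.0]]
hood edge [-104.9   38.5  213.5] ang by edge 0.581
side tip low [[-104.0, -83.0, 195.0], [-102.0, -81.0, 201.0], [-94.0, -70.0, 274.0], [-77.0, -50.0, 323.0]]
hood edge [-104.9   18.6  214.2] ang by edge 0.584
[-81.1 -63.9 167.8]
pos [533.2 273.6 167.8] turn -0.0028103535764296694 force [-0.1 -0.4  1.2] gap -0.0014413982108962655 0.8847452513873577 t 15.225 q6 -0.9651219561254567
scene wood 165 [[-185.0, -71.0, 144.0], [-162.0, -63.0, 151.0], [-135.0, -60.0, 154.0]]
60 36 [-97.6 -62.5  65. ]
75 29 [-97.9 -63.8  83.2]
90 28 [-97.3 -63.9  97.3]
105 29 [-97.5 -64.8 112.7]
120 31 [-97.6 -64.5 127.9]
135 28 [-98.1 -64.1 146.8]
150 36 [-97.6 -66.1 157.6]
165 34 [-97.9 -65.  173.8]
180 225 [-100.1  -64.3  192.8]
```

Call:
carry_out(
  commands=[
    [-1,0,0,0.1,0],
    [-1,0,0,0.2,0],
  ],
)

```text
time: 15.52
tool_pos: [533.2, 273.6, 166.0]
eef_rot: [0.0, -0.659, 0.752, -0.0]
force: [-0.9, -0.5, 3.3]
finger_gap: -0.002
finger_force: 1.4
```

Call:
carry_out(
  commands=[
    [-1,0,0,0.1,0],
    [-1,0,0,0.1,0],
  ],
)

```text
time: 15.78
tool_pos: [533.2, 273.6, 165.0]
eef_rot: [0.0, -0.659, 0.752, -0.0]
force: [0.5, -0.4, 3.4]
finger_gap: 0.001
finger_force: 1.6
```

Call:
carry_out(
  commands=[
    [-1,0,0,0.1,0],
    [-1,0,0,0.1,0],
  ],
)

```text
time: 16.02
tool_pos: [533.3, 273.6, 164.7]
eef_rot: [0.0, -0.659, 0.752, -0.0]
force: [-1.5, -1.3, 7.6]
finger_gap: 0.003
finger_force: 3.1
```

Force is rising, which means contact with the rod. I'll press slightly more to seat it firmly.

Call:
carry_out(
  commands=[
    [-1,0,0,0.1,0],
    [-1,0,0,0.1,0],
    [-1,0,0,0.1,0],
  ],
)

```text
time: 16.4
tool_pos: [533.5, 273.8, 164.4]
eef_rot: [0.001, -0.659, 0.752, -0.0]
force: [-1.8, -1.1, 11.5]
finger_gap: 0.002
finger_force: 4.7
```

Call:
carry_out(
  commands=[
    [-1,0,0,0.05,0],
    [-1,0,0,0.1,0],
    [-1,0,0,0.1,0],
  ],
)

```text
time: 16.77
tool_pos: [533.6, 274.0, 164.1]
eef_rot: [0.002, -0.659, 0.752, -0.0]
force: [-2.2, -0.5, 15.0]
finger_gap: -0.0
finger_force: 6.3
```

Firm stop. I'll lift off and check.

Call:
carry_out(
  commands=[
    [-1,0,0,-0.5,0],
    [-1,0,0,-3,0],
    [-1,0,0,-8,0],
    [-1,0,0,-12,0],
    [-1,0,0,-12,0],
    [-1,0,0,-12,0],
  ],
)

```text
time: 17.52
tool_pos: [533.2, 273.6, 280.8]
eef_rot: [-0.001, -0.659, 0.752, 0.0]
force: [0.0, -0.0, -0.6]
finger_gap: -0.004
finger_force: 0.0
```

```bash
python3 - <<'E'
from rod import *
gr();look("side","pics/s6.png");plan()
E
```

```text
scene tip low [[-102.0, -82.0, 320.0], [-101.0, -79.0, 328.0], [-93.0, -63.0, 387.0], [-76.0, -48.0, 434.0]]
hood edge [-107.    21.4  211.1] ang by edge 0.567
side tip low [[-103.0, -83.0, 320.0], [-101.0, -81.0, 329.0], [-94.0, -70.0, 388.0], [-77.0, -50.0, 436.0]]
hood edge [-106.3   15.9  211.7] ang by edge 0.571
[-81.3 -63.7 280.3]
side wood 180 [[-185.0, -75.0, 145.0], [-163.0, -72.0, 152.0], [-136.0, -64.0, 155.0]]
60 40 [-96.9 -68.5  65.6]
75 30 [-97.4 -68.4  83.1]
90 35 [-98.  -68.4  98.4]
105 31 [-98.1 -70.  113.2]
120 34 [-97.3 -68.9 127.8]
135 30 [-97.9 -71.4 144.2]
150 46 [-98.  -70.4 155.8]
165 46 [-98.6 -70.9 175.1]
180 260 [-100.3  -73.   192.3]
pos [532.8 273.4 280.5] turn -0.0028364810095906634 force [-0.5  0.9 -0.4] gap -0.0012046358721408584 0.0 t 17.675 q6 -0.9650880051549976
```

View pics/s6.png

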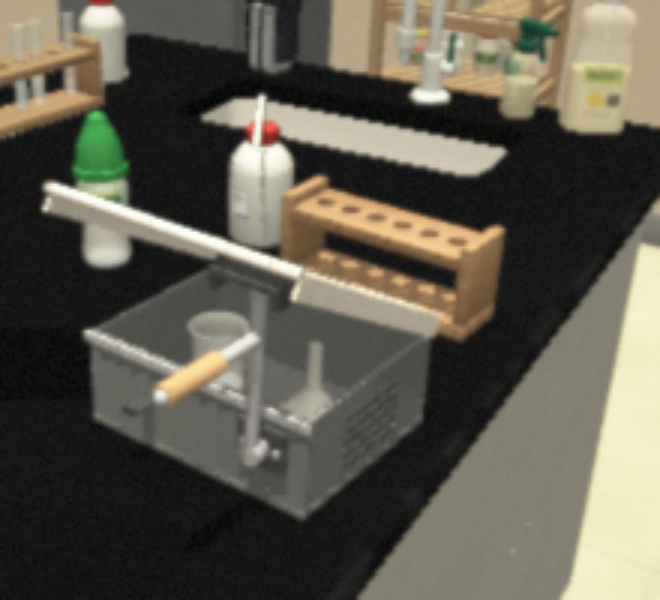

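The rod's ball tip is in the pocket (258,285), the hood rests on it at about 0.52 rad, and the gripper is clear.

```bash
python3 -c "
from cell import arm
print(arm.close_job())"
```

```text
the job is handed in; nothing more can be done
None
```

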